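Set a cut cheese under the knife guide of the portioning turntable

TASK

Before the dried face of the cut cheese is trimmed, it has to stand under the knife: push the red brake lever round to free the turntable, turn the table by pushing its rim spokes with a finger until either one of the two cut faces of the cheese lies right under the slot of the overhead knife guide, then push the lever all the way back so that the table is clamped again. Only push: lift nothing, do not touch the cheese itself, and leave the things standing round the stand where they are. Finish with the gripper clear of everything.

Things in the scene. Friction and masses are not known exactly. Their poses are not given: they have to be found in the camera images.
- hub (a point): centre of the white turntable's top face, on its vertical axis, 40 mm above the work surface. The fixed stand is a round steel plate (radius 118 mm, top at 14 mm); the white disc on it has radius 95 mm and lies 25 to 40 mm above the work surface. The point's +y axis points level from the axis along the knife guide towards the guide's post, +z up; it does not turn with the table
- guide_slot (a point): point in the slot of the knife guide, 55 mm out from the table's axis, at the lower edge of the guide (106 mm above the work surface). The guide is two thin level steel rails, together 12 mm wide and 12 mm high with a 5 mm slot between, running from 20 mm beyond the axis to a 16 mm thick post 190 mm from the axis (top at 124 mm). Same axes as hub: +y along the slot towards the post, x across it
- cut_a (a point): point at the top edge of one cut face of the cheese, 55 mm out from the tip of the notch (93 mm above the work surface). The cheese is a pale wheel of 63 mm radius, 54 mm high, loose on the middle of the turntable, with a notch of about 60 degrees cut out of it; each cut face is an upright plane from the tip of the notch, near the wheel's centre, to its rim. Seen from above, the notch runs clockwise from cut_a to cut_b
- cut_b (a point): the same on the other cut face of the notch
- cheese: the loose cheese wheel, origin on its underside below the tip of the notch, near the wheel's centre; 0.5 kg, held on the table only by friction, so turn gently
- spoke0 (a point): point on a rim spoke of the turntable, 150 mm from the axis, 32.5 mm above the work surface (mid rod). Four level steel rods, 9 mm thick, 90 degrees apart, reach from the disc's edge to 18 mm black balls centred 165 mm from the axis; below them, from 118 mm out, there is only the post's foot and the flat lever arm. The free table turns either way and stays as left (1 N at a spoke)
- spoke1 (a point): the same point on the spoke 90 degrees anticlockwise (seen from above) of spoke0
- spoke2 (a point): the same point on the spoke 180 degrees anticlockwise (seen from above) of spoke0
- spoke3 (a point): the same point on the spoke 270 degrees anticlockwise (seen from above) of spoke0
- lever (a joint): angle of the brake lever about its vertical pivot, rad: 0 = table clamped (end stop, as found), 1.05 = fully released (end stop); it grows anticlockwise seen from above. The brake lets go from about 0.35 and grips below that, harder towards 0; the lever stays where it is left and moves with about 3 to 6 N at its grip
- lever_grip (a point): middle of the red upright grip at the lever's end, 35 mm above the work surface, 95 mm from the pivot. The grip is a cylinder of 18 mm diameter from 15 to 55 mm high; the flat lever arm lies 15 to 20 mm high, below the spokes. The grip moves outside the spokes' circle, about 200 mm from the table's axis
- lever_pivot (a point): pivot of the brake lever, on its vertical axis, 18 mm above the work surface, 120 mm from the table's axis
- tag_mid (a point): middle of a loose price tag, 22 x 58 x 46 mm, a bystander
- block_mid (a point): middle of a loose pale cheese block, 67 x 86 x 66 mm, a bystander
- pear_mid (a point): middle of a loose pear-shaped cheese, 72 mm wide and 87 mm high, a bystander
- wedge_mid (a point): middle of a loose cheese wedge, 72 x 107 x 40 mm, a bystander

How it is judged (in metres and radians):
On the way, in this order (a step that is already met when the one before it is completed fails the run):
1. the brake is released (value of joint lever above 0.45 rad), for 0.1 s.
2. with the brake off, a cut face has been brought under the slot (value of joint lever above 0.3 rad and ((x of cut_a in the frame of guide_slot between -0.006 and 0.006 m and y of cut_a in the frame of hub above 0.03 m) or (x of cut_b in the frame of guide_slot between -0.006 and 0.006 m and y of cut_b in the frame of hub above 0.03 m))), for 0.3 s.
At the end, for the whole second after the job is handed in: the outer end of one cut face (cut_a or cut_b) lies within 6 mm of the slot's middle plane on the post side of the axis, the brake lever is back within 0.15 rad of clamped, and the cheese lies flat on the table, within 12 mm of its middle (((x of cut_a in the frame of guide_slot between -0.006 and 0.006 m and y of cut_a in the frame of hub above 0.03 m) or (x of cut_b in the frame of guide_slot between -0.006 and 0.006 m and y of cut_b in the frame of hub above 0.03 m)) and value of joint lever below 0.15 rad and horizontal distance between cheese and hub below 0.012 m and z of cheese in the frame of hub between -0.005 and 0.005 m and angular speed of cheese below 0.05 rad/s and angle between cheese's own z axis and vertical below 0.06 rad); the robot touches nothing.
It fails at once if the cheese was touched by the robot (contact force between any of the fingers, the arm and cheese above 0.5 N).
It fails at once if the cheese was lifted or tipped (z of cheese in the frame of hub above 0.012 m or angle between cheese's own z axis and vertical above 0.15 rad).
It fails at once if a thing standing round the stand was moved or lifted (distance of any of tag_mid, block_mid, pear_mid, wedge_mid from where it was at the start of the episode above 0.015 m).
It also fails if it takes over 72 s, if anything falls off the work surface, if the arm or the gripper's body presses on something with over 40 N, if the wrist force passes 120 N, or if a joint passes its speed limit or range.

ROBOT

A 6-joint arm with a two-finger parallel gripper is mounted at the origin on a cart in front of the work surface, level with it; the furniture and walls round the work are solid. World frame = base frame: x ahead of the robot, y to its left, z up, the work surface at z = 0. Lengths are in mm, angles in rad, forces in N, time in s.
With the tool pointing down it reaches from about 275 to 750 mm from the base axis. Payload 10.2 kg.
Tool frame: the origin (TCP) lies between the finger pads; the fingertips stand ctrl.tips_ahead ahead of it and the grasp point (between the pads) lies 8 mm behind it (ctrl.tips_ahead is the distance from the TCP to the fingertips, in mm); z points along the fingers, y is the direction in which the jaws open and shut (so a half turn about z gives the same grasp; the last joint's range is limited). The gripper opens to 85 mm and grips with 20 to 120 N. Pads are 22 mm wide; open, the fingers measure 114 mm over their backs; the gripper's body (76 mm by 85 mm) begins 54 mm behind the grasp point. The pads swing forward as they close: fully open they stand 13 mm farther back than shut.
Start: joints at [-1.559, 0.313, 1.498, -0, 1.331, -0.223], TCP at [122.127, -510.604, 242.294] pointing down, gripper open.
Joint ranges: [-2.94, 2.94], [-0.97, 2.17], [0.19, 2.56], [-1.23, 4.37], [0.02, 3.11], [-2.88, 2.88]. Speed limits (rad/s): [2.39, 2.39, 3.01, 3.14, 3.14, 3.14].

INTERFACE

Orientations are given as a unit quaternion [w, x, y, z].
In Python, from rig import ctrl gives the robot as it stands. The module is installed in compiled form; this text tells all that it offers.
- The arm moves only by the tool move_arm, never from a script. Its argument "motion" is a list of rows, each an object with "offset": the shift along the tool's x, y, z in m, a list of three; "angular": the turn, a rotation vector about the tool's x, y, z in degrees, a list of three; "jaw": the finger opening in m, from 0 to 0.0854. In form: [{"offset": [tx, ty, tz], "angular": [ax, ay, az], "jaw": jaw}, ...]. A call has 1 to 5 rows; each row is the pose to reach, as a shift and turn from the pose commanded when the call began, along the tool's axes at that moment; what a row does not reach only later rows make up. A row lasts 1/8 s, in which the tool goes at most 62.5 mm and 10.7 degrees, less where a joint would pass 70% of its speed; a pose out of reach is approached as far as the arm can. A call with a gripper value outside its range is refused whole. The fingers move at their own pace and stop on an object; "squeeze" is the grip in N (left out, the last holds). Time passes only in rows, so rows that repeat a pose let the fingers close. It gives the time, the measured TCP pose, the force and the opening at its end, in the units of the state.
- ctrl.sense(): the state, without advancing time (a new reading comes with each control period).
- ctrl.capture(name): name is "scene" or "top" or "wrist"; returns a dict with "img" (384x512x3 uint8, red, green, blue), "intrinsics" (3x3 intrinsics, pixels), "k1" (the pictures are not rectified: a ray, as slopes to the right and down, at radius r is drawn at 1 + k1 r^2 times it, then the intrinsics apply), "rvec" (rotation vector, rad) and "tvec" (3), from world to camera coordinates, as OpenCV has them. Camera axes: x right, y down, z forward; pixel columns grow to the right and rows downward; lengths in mm; the calibration is good to about 2 mm. A picture is of the moment at which its call begins. There is no depth.
- ctrl.finish_job(): hands the job in, once; it reports no verdict.
The state is a dict: "time_s": time; "joints": joint angles; "dq": joint speeds; "tau": joint torques, N m; "eef_pos": TCP position; "ee_rot": TCP orientation; "force": force on the tool from outside, world axes, zero at the start; "wrist_torque": the same for the moment, N m; "grip_width": opening from 0.0 (shut) to 1.0 (fully open).
Only numpy, scipy, OpenCV 4.12 (cv2) and the standard library are available. Lean on these libraries where they do the work, as an engineer would, in place of code of your own. Each camera call takes 0.05 s, during which the arm holds its last target. There are 200 camera calls.

## Working session

There is one attempt and no reset: what is moved stays moved. The work goes in short steps, Python scripts to look and compute and a tool call to move; the robot and the scene stay as the last step left them, time stands still between calls to the robot, and variables do not carry over. Pictures are saved under pics/ and viewed, about 8 in all and at most 12, crops included, and the job is handed in when it is done.

Besides the shell and the picture viewer there is one more tool, called after "Request:" by a JSON object that holds its "method" and its "body". move_arm: Moves the arm, as the interface text tells. Its arguments: {"type":"object","properties":{"motion":{"type":"array","items":{"type":"object","properties":{"offset":{"type":"array","items":{"type":"number"}},"angular":{"type":"array","items":{"type":"number"}},"jaw":{"type":"number"}}}},"squeeze":{"type":"number"}},"required":["motion"]}

```bash
mkdir -p pics; cat > h.py <<'E'
import numpy as np,cv2
from scipy.spatial.transform import Rotation as R
from rig import ctrl
def cam(n,save=None):
    c=ctrl.capture(n)
    if save: cv2.imwrite(save,c["img"][:,:,::-1])
    return c
def ray(c,u,v):
    K=np.array(c["intrinsics"]);k=c["k1"]
    d=np.array([(u-K[0,2])/K[0,0],(v-K[1,2])/K[1,1]]);s=d.copy()
    for _ in range(30): s=d/(1+k*(s@s))
    Rm=cv2.Rodrigues(np.array(c["rvec"],float))[0];t=np.array(c["tvec"],float).ravel()
    return -Rm.T@t,Rm.T@np.array([s[0],s[1],1])
def at(c,u,v,z):
    o,d=ray(c,u,v);return (o+d*(z-o[2])/d[2])[:2]
def px(c,p):
    Rm=cv2.Rodrigues(np.array(c["rvec"],float))[0];q=Rm@np.array(p,float)+np.array(c["tvec"],float).ravel()
    s=q[:2]/q[2];s=s*(1+c["k1"]*(s@s));K=np.array(c["intrinsics"]);return np.array([K[0,0]*s[0]+K[0,2],K[1,1]*s[1]+K[1,2]])
E
python3 - <<'E'
from h import *
import pickle
cs={n:cam(n) for n in("top","scene")}
pickle.dump(cs,open("cs0.pkl","wb"))
for n in cs:
    cv2.imwrite(f"pics/{n}0.png",cv2.resize(cs[n]["img"][:,:,::-1],(800,600),interpolation=cv2.INTER_CUBIC))
    o,d=ray(cs[n],256,192);print(n,o,d)
print(ctrl.sense(),ctrl.tips_ahead)
E
```

```text
top [ 261.69969916  -21.87488334 1551.69805247] [ 0.19001978 -0.01599188 -0.98173575]
scene [-81.18046953 991.51859179 849.26824985] [ 0.44374731 -0.71839891 -0.53575055]
{'time_s': 0.1, 'joints': array([-1.55940900e+00,  3.13374246e-01,  1.49831952e+00, -9.64551502e-06,
        1.33097267e+00, -2.23392254e-01]), 'dq': array([ 1.68878845e-03, -2.73649188e-03, -1.57275565e-03,  3.95584709e-05,
       -3.68835746e-04,  1.16355898e-03]), 'tau': array([ 1.83094500e-03, -4.12902939e+01, -2.60146308e+01, -2.29583875e-04,
        3.01966509e-03, -2.48535247e-05]), 'eef_pos': array([ 122.11756631, -510.39753748,  241.81807826]), 'ee_rot': array([-5.34372653e-04,  9.93117450e-01,  1.17121487e-01,  5.21473850e-05]), 'force': array([-0.00532645, -0.82504157, -0.47585905]), 'wrist_torque': array([ 0.0317736 ,  0.02106893, -0.04633425]), 'grip_width': 0.9967587748178012} 11.0
```

View pics/top0.png

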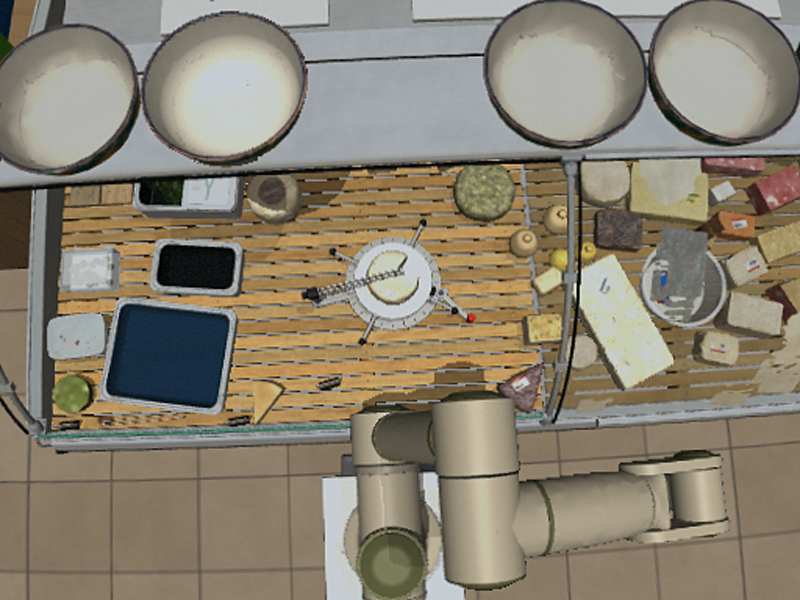

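View pics/scene0.png

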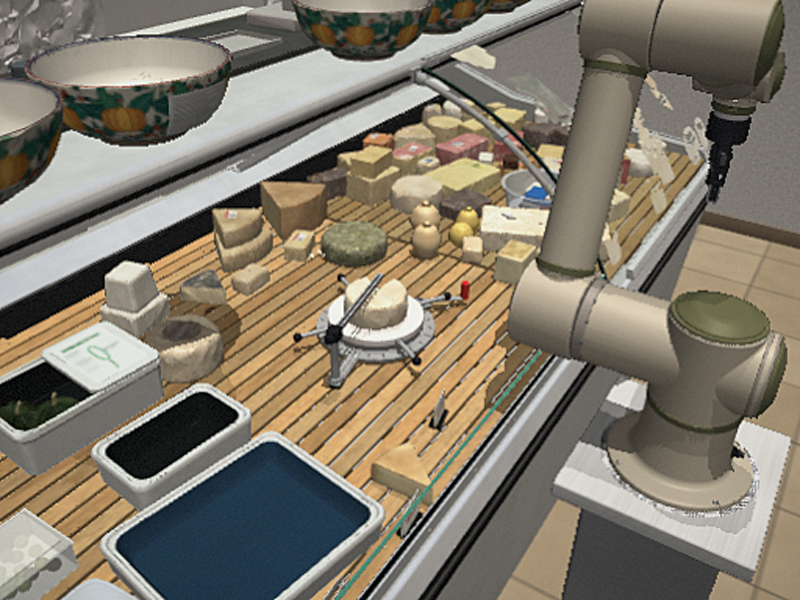

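The top view shows the turntable at about (393,280) of 800x600, with the guide running left to its post at (312,295) and the red grip at (471,318). The tag is at (330,382), the pear at (523,243) and the block at (543,328). I need a closer crop.

```bash
python3 - <<'E'
import pickle,cv2
cs=pickle.load(open("cs0.pkl","rb"))
# crop u 185..320 , v 135..236 
i=cs["top"]["img"][:,:,::-1][132:228,188:316]
cv2.imwrite("pics/topc.png",cv2.resize(i,None,fx=6.25,fy=6.25,interpolation=cv2.INTER_CUBIC))
E
```

```text
(no output)
```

View pics/topc.png

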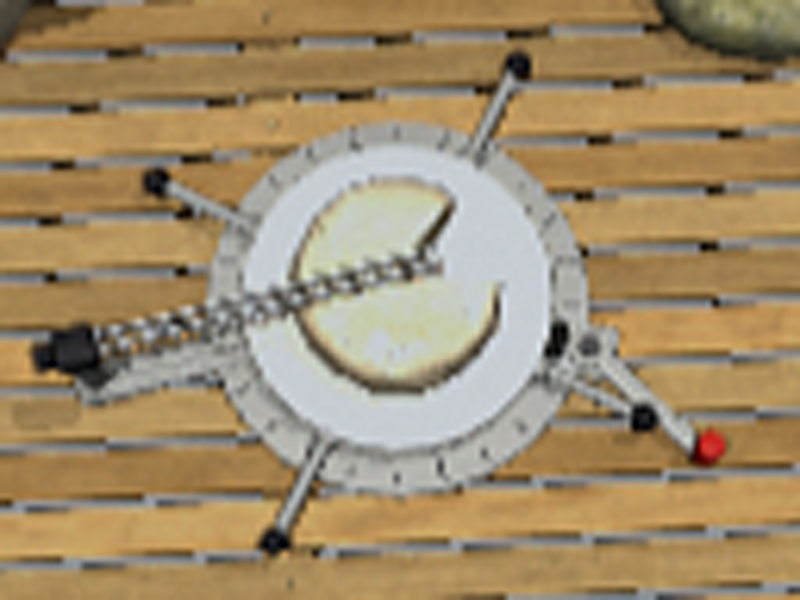

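The crop shows the balls at (517,65), (155,181), (274,541) and (643,416), the grip top at (709,447) and the pivot at (591,346). The notch corners are at (450,205) and (498,285).

```bash
python3 - <<'E'
from h import *
import pickle
cs=pickle.load(open("cs0.pkl","rb"));c=cs["top"]
f=lambda u,v,z:at(c,(u+.5)/6.25+188-.5,(v+.5)/6.25+132-.5,z)
b=np.array([f(*p,32.5) for p in[(517,65),(155,181),(274,541),(643,416)]])
hub=b.mean(0);print("balls",b,"hub",hub)
e=b-hub;ang=np.degrees(np.arctan2(e[:,1],e[:,0]));print(np.hypot(*e.T),ang)
piv=f(591,346,20);g=f(709,447,55)
for n,p in [("piv",piv),("grip",g),("post",f(78,350,124)),("slotend",f(435,262,118)),("cupper",f(452,204,94)),("clower",f(498,284,94)),("tip",f(420,250,94))]:
    d=p-hub;print(n,p,np.hypot(*d),np.degrees(np.arctan2(d[1],d[0])))
print("lever dir",np.hypot(*(g-piv)),np.degrees(np.arctan2(*(g-piv)[::-1])))
for n,u,v,z in[("tag",330,380,23),("block",543,328,66),("pear",523,240,80),("wedge",268,400,40),("round",485,190,60),("blockb",547,280,40)]: print(n,at(c,u/1.5625,v/1.5625,z))
E
```

```text
balls [[ 749.54744496 -111.61379988]
 [ 686.21208416  113.86171227]
 [ 461.42519932   49.47158987]
 [ 526.01109171 -174.58664717]] hub [605.79895504 -30.71678623]
[164.94834092 165.4364336  165.14828791 164.51334299] [ -29.36940569   60.91762149  150.95123881 -119.01203114]
piv [ 572.89797976 -147.07519416] 120.92044191156047 -105.78854010968723
grip [ 501.62315101 -210.09428379] 207.43404922907698 -120.14643230064992
post [563.58644969 152.17396237] 187.6990184570488 102.99668337342706
slotend [606.38686029 -52.81971447] 22.110745564445185 -88.47637611280369
cupper [646.5526517  -65.04534127] 53.28520885357275 -40.10884664020768
clower [597.24544421 -89.27132603] 59.17598058843597 -98.31085250154322
tip [619.7675086 -44.9647902] 19.95309764489722 -45.56742591550126
lever dir 95.13940756364568 -138.51783971148984
tag [372.94772061 128.32766555]
block [ 465.96962523 -378.02419658]
pear [ 678.03179444 -346.75029289]
wedge [331.56810322 273.23143414]
round [ 815.65886693 -268.99324264]
blockb [ 586.19579493 -405.15474976]
```

```bash
python3 - <<'E'
from h import *
import pickle
cs=pickle.load(open("cs0.pkl","rb"));c=cs["top"];s=cs["scene"]
for p in [(548,420),(400,430),(578,240),(572,160),(560,380)]: print(p,at(c,p[0]/1.5625,p[1]/1.5625,0),at(c,p[0]/1.5625,p[1]/1.5625,200))
Y=at(c,548/1.5625,420/1.5625,0)[1]
for p in[(420,75),(490,110),(545,180),(575,220),(605,280)]:
    o,d=ray(s,p[0]/1.5625,p[1]/1.5625);print(p,[ (o+d*(y-o[1])/d[1]).round() for y in(Y,Y+40)])
for p in [(500,380),(430,480)]: print("front",at(s,p[0]/1.5625,p[1]/1.5625,0))
E
```

```text
(548, 420) [ 252.62001975 -386.19097249] [ 253.79030922 -339.23388718]
(400, 430) [248.46795825 -31.50107525] [250.1734113  -30.26034521]
(578, 240) [ 694.49063925 -505.12819988] [ 638.70775811 -442.84116978]
(572, 160) [ 911.74541103 -514.30943049] [ 827.96033302 -450.83902188]
(560, 380) [ 346.15739894 -423.95834498] [ 335.27155686 -372.13338316]
(420, 75) [array([ 734., -386.,  403.]), array([ 710., -346.,  416.])]
(490, 110) [array([ 563., -386.,  360.]), array([ 545., -346.,  374.])]
(545, 180) [array([ 425., -386.,  239.]), array([ 410., -346.,  257.])]
(575, 220) [array([ 349., -386.,  169.]), array([ 337., -346.,  189.])]
(605, 280) [array([ 265., -386.,   53.]), array([ 255., -346.,   76.])]
front [325.65015419 -20.70337089]
front [306.72141626 262.59625078]
```

```bash
cat >> h.py <<'E'
def quat(phi):  # tool down, x heading phi deg
    return R.from_matrix(np.array([[np.cos(phi),np.sin(phi),0],[np.sin(phi),-np.cos(phi),0],[0,0,-1.]]).T.T)
def rows(start,wps):
    "start/wps (x,y,z,phi deg); returns rows of tool-frame offset (m), angular z (deg)"
    x,y,z,f=start;a=np.radians(f);X=np.array([np.cos(a),np.sin(a)]);Y=np.array([np.sin(a),-np.cos(a)])
    return [([round(float(v),4) for v in ((np.array(w[:2])-[x,y])@X/1e3,(np.array(w[:2])-[x,y])@Y/1e3,-(w[2]-z)/1e3)],round(f-w[3],2)) for w in wps]
def plan(start,wps,n=5):
    cur=start
    for i in range(0,len(wps),n):
        for r in rows(cur,wps[i:i+n]):print(r)
        print();cur=wps[i:i+n][-1]
def here():
    s=ctrl.sense();M=R.from_quat(np.roll(s["ee_rot"],-1)).as_matrix()
    print(round(s["time_s"],2),s["eef_pos"].round(1),"phi",round(float(np.degrees(np.arctan2(M[1,0],M[0,0]))),2),"tilt",M[2].round(3),"F",s["force"].round(1),"j6",round(float(np.degrees(s["joints"][5])),1),round(s["grip_width"],3))
E
python3 - <<'E'
from h import *
def lerp(a,b,n): return [tuple(np.array(a)+(np.array(b)-np.array(a))*k/n) for k in range(1,n+1)]
s=(122.1,-510.6,242.3,13.45)
w=lerp(s,(60,-325,290,45),4)
for t in (-67,-55,-43,-31,-22): w.append((330*np.cos(np.radians(t)),330*np.sin(np.radians(t)),290,45+(t+80)*1.0))
w+=lerp(w[-1],(482,-175,130,107),6)
plan(s,w)
E
```

```text
([-0.0043, -0.0487, -0.0119], np.float64(-7.89))
([-0.0086, -0.0975, -0.0238], np.float64(-15.78))
([-0.0129, -0.1462, -0.0358], np.float64(-23.66))
([-0.0172, -0.195, -0.0477], np.float64(-31.55))
([0.0548, -0.1996, -0.0477], -44.55)

([0.0603, 0.0334, 0.0], -12.0)
([0.1263, 0.0536, 0.0], -24.0)
([0.195, 0.0596, 0.0], -36.0)
([0.2466, 0.0547, 0.0], -45.0)
([0.2549, 0.0841, 0.0267], np.float64(-45.67))

([-0.0153, 0.0265, 0.0267], np.float64(-0.67))
([-0.0305, 0.053, 0.0533], np.float64(-1.33))
([-0.0458, 0.0795, 0.08], np.float64(-2.0))
([-0.061, 0.1059, 0.1067], np.float64(-2.67))
([-0.0763, 0.1324, 0.1333], np.float64(-3.33))
```

Request:
{"method": "move_arm", "body": {"motion": [{"offset":[-0.0043,-0.0487,-0.0119],"angular":[0,0,-7.9],"jaw":0},{"offset":[-0.0086,-0.0975,-0.0238],"angular":[0,0,-15.8],"jaw":0},{"offset":[-0.0129,-0.1462,-0.0358],"angular":[0,0,-23.7],"jaw":0},{"offset":[-0.0172,-0.195,-0.0477],"angular":[0,0,-31.6],"jaw":0},{"offset":[-0.0172,-0.195,-0.0477],"angular":[0,0,-31.6],"jaw":0}], "squeeze": 20}}

```text
time_s: 0.72
eef_pos: [59.7, -323.5, 290.9]
ee_rot: [0.001, 0.924, 0.383, -0.001]
force: [0.5, -0.2, -0.6]
grip_width: 0.005
```

```bash
python3 - <<'E'
from h import *
here();print(ctrl.tips_ahead)
def lerp(a,b,n): return [tuple(np.array(a)+(np.array(b)-np.array(a))*k/n) for k in range(1,n+1)]
s=(60,-325,290,45.05);w=[]
for t in (-68,-57,-46,-34,-22): w.append((330*np.cos(np.radians(t)),330*np.sin(np.radians(t)),290,45+(t+79)*.9))
w+=lerp(w[-1],(482,-175,130,107),5)
plan(s,w)
E
```

```text
0.72 [  59.7 -323.5  290.9] phi 45.04 tilt [-0.002  0.002 -1.   ] F [ 0.5 -0.2 -0.6] j6 -55.3 0.005
11.0
([0.0584, 0.0316, 0.0], -9.85)
([0.1187, 0.0507, 0.0], -19.75)
([0.1816, 0.0579, 0.0], -29.65)
([0.2503, 0.0519, 0.0], -40.45)
([0.3163, 0.0318, 0.0], -51.25)

([-0.0141, 0.0339, 0.032], np.float64(-2.14))
([-0.0282, 0.0677, 0.064], np.float64(-4.28))
([-0.0422, 0.1016, 0.096], np.float64(-6.42))
([-0.0563, 0.1355, 0.128], np.float64(-8.56))
([-0.0704, 0.1693, 0.16], np.float64(-10.7))
```

Request:
{"method": "move_arm", "body": {"motion": [{"offset":[0.0584,0.0316,0],"angular":[0,0,-9.9],"jaw":0},{"offset":[0.1187,0.0507,0],"angular":[0,0,-19.8],"jaw":0},{"offset":[0.1816,0.0579,0],"angular":[0,0,-29.7],"jaw":0},{"offset":[0.2503,0.0519,0],"angular":[0,0,-40],"jaw":0},{"offset":[0.3163,0.0318,0],"angular":[0,0,-50],"jaw":0}]}}

```text
time_s: 1.35
eef_pos: [298.6, -137.6, 289.6]
ee_rot: [-0.0, 0.673, 0.739, 0.0]
force: [0.2, -2.2, 0.2]
grip_width: 0.004
```

```bash
python3 - <<'E'
from h import *
here()
E
```

```text
1.35 [ 298.6 -137.6  289.6] phi 95.33 tilt [ 0.001 -0.    -1.   ] F [ 0.2 -2.2  0.2] j6 -50.8 0.004
```

Request:
{"method": "move_arm", "body": {"motion": [{"offset":[-0.014,0.034,0.032],"angular":[0,0,-2.4],"jaw":0},{"offset":[-0.028,0.068,0.064],"angular":[0,0,-4.8],"jaw":0},{"offset":[-0.042,0.102,0.096],"angular":[0,0,-7.2],"jaw":0},{"offset":[-0.056,0.135,0.128],"angular":[0,0,-9.6],"jaw":0},{"offset":[-0.07,0.169,0.16],"angular":[0,0,-12],"jaw":0}]}}

```text
time_s: 1.98
eef_pos: [473.2, -194.1, 127.8]
ee_rot: [-0.001, 0.594, 0.804, 0.0]
force: [-0.4, -0.1, -0.7]
grip_width: 0.002
```

```bash
python3 - <<'E'
from h import *
here()
c=cam("wrist","pics/w1.png");c2=cam("top")
cv2.imwrite("pics/w1.png",cv2.resize(c["img"][:,:,::-1],(800,600)))
here()
for p in [(482,-175,27),(501.6,-210,55),(526,-174.6,32.5),(572.9,-147.1,20)]:print(p,px(c,p)*1.5625)
E
```

```text
1.98 [ 473.2 -194.1  127.8] phi 107.08 tilt [ 0.001 -0.001 -1.   ] F [-0.4 -0.1 -0.7] j6 -52.5 0.002
2.08 [ 472.6 -193.6  125. ] phi 107.07 tilt [ 0.006 -0.004 -1.   ] F [-0.6  0.7 -0.2] j6 -52.5 -0.004
(482, -175, 27) [432.33457624 280.43066176]
(501.6, -210, 55) [452.170099   376.00641478]
(526, -174.6, 32.5) [516.49805053 307.51591961]
(572.9, -147.1, 20) [612.19189718 277.41359959]
```

View pics/w1.png

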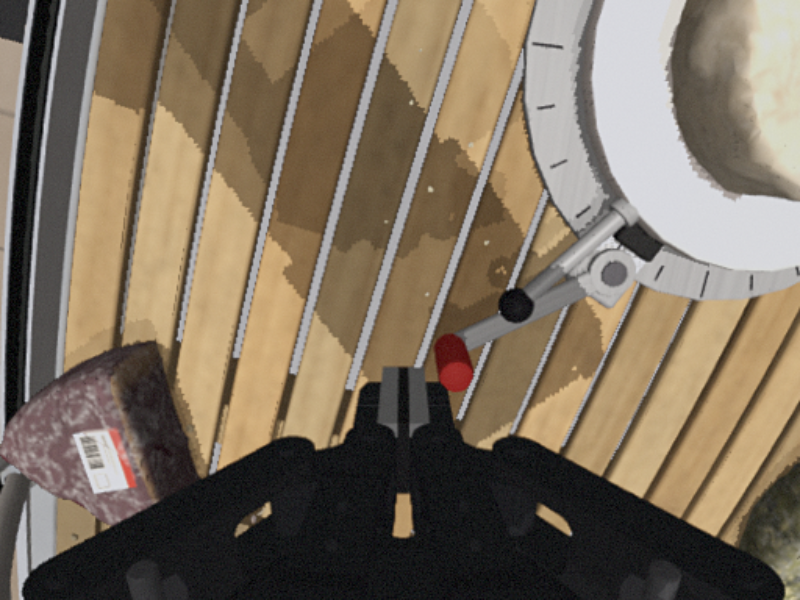

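The wrist view agrees with my projections: grip top about (454,376), ball (516,306), pivot (613,272). Next I plan the lever push.

```bash
python3 - <<'E'
from h import *
P=np.array([572.9,-147.1])
pos=lambda b,z:(*(P+95*np.array([np.cos(np.radians(b)),np.sin(np.radians(b))])),z,b-90+360)
s=(472.6,-193.6,125,107.07)
plan(s,[pos(-163,125),pos(-163,95),pos(-163,68),pos(-163,42),pos(-163,42)])
plan(pos(-163,42),[pos(-163+4*k,42) for k in range(1,6)])
E
```

```text
([0.0151, 0.0145, 0.0], 0.07)
([0.0151, 0.0145, 0.03], 0.07)
([0.0151, 0.0145, 0.057], 0.07)
([0.0151, 0.0145, 0.083], 0.07)
([0.0151, 0.0145, 0.083], 0.07)

([-0.0066, 0.0002, 0.0], -4)
([-0.0132, 0.0009, 0.0], -8)
([-0.0198, 0.0021, 0.0], -12)
([-0.0262, 0.0037, 0.0], -16)
([-0.0325, 0.0057, 0.0], -20)
```

Request:
{"method": "move_arm", "body": {"motion": [{"offset":[0.015,0.0145,0],"angular":[0,0,0],"jaw":0},{"offset":[0.015,0.0145,0.03],"angular":[0,0,0],"jaw":0},{"offset":[0.015,0.0145,0.057],"angular":[0,0,0],"jaw":0},{"offset":[0.015,0.0145,0.083],"angular":[0,0,0],"jaw":0},{"offset":[0.015,0.0145,0.083],"angular":[0,0,0],"jaw":0}]}}

```text
time_s: 2.7
eef_pos: [480.3, -174.7, 46.0]
ee_rot: [-0.002, 0.595, 0.804, -0.0]
force: [-0.3, -0.8, 0.0]
grip_width: 0.002
```

Request:
{"method": "move_arm", "body": {"motion": [{"offset":[-0.0066,0.0002,0],"angular":[0,0,-4],"jaw":0},{"offset":[-0.0132,0.0009,0],"angular":[0,0,-8],"jaw":0},{"offset":[-0.0198,0.0021,0],"angular":[0,0,-12],"jaw":0},{"offset":[-0.0262,0.0037,0],"angular":[0,0,-16],"jaw":0},{"offset":[-0.0325,0.0057,0],"angular":[0,0,-20],"jaw":0}]}}

```text
time_s: 3.32
eef_pos: [496.5, -204.8, 48.5]
ee_rot: [0.0, 0.445, 0.895, 0.0]
force: [-0.9, 3.6, 1.2]
grip_width: -0.003
```

```bash
python3 - <<'E'
from h import *
here()
d=ctrl.sense()["eef_pos"][:2]-np.array([572.9,-147.1]);print(np.hypot(*d),np.degrees(np.arctan2(d[1],d[0])))
E
```

```text
3.33 [ 496.5 -204.8   48.5] phi 127.14 tilt [-0.001  0.001 -1.   ] F [-0.9  3.6  1.2] j6 -72.1 -0.003
95.77840783013085 -142.94514047619606
```

Request:
{"method": "move_arm", "body": {"motion": [{"offset":[-0.0066,0.0002,0],"angular":[0,0,-4],"jaw":0},{"offset":[-0.0132,0.0009,0],"angular":[0,0,-8],"jaw":0},{"offset":[-0.0198,0.0021,0],"angular":[0,0,-12],"jaw":0},{"offset":[-0.0262,0.0037,0],"angular":[0,0,-16],"jaw":0},{"offset":[-0.0325,0.0057,0],"angular":[0,0,-20],"jaw":0}]}}

```text
time_s: 3.95
eef_pos: [520.4, -227.1, 48.5]
ee_rot: [0.0, 0.283, 0.959, 0.0]
force: [-1.5, 3.8, 1.6]
grip_width: -0.001
```

Request:
{"method": "move_arm", "body": {"motion": [{"offset":[-0.0066,0.0002,0],"angular":[0,0,-4],"jaw":0},{"offset":[-0.0132,0.0009,0],"angular":[0,0,-8],"jaw":0},{"offset":[-0.0198,0.0021,0],"angular":[0,0,-12],"jaw":0},{"offset":[-0.0262,0.0037,0],"angular":[0,0,-16],"jaw":0},{"offset":[-0.0325,0.0057,0],"angular":[0,0,-20],"jaw":0}]}}

```text
time_s: 4.58
eef_pos: [550.6, -240.1, 48.5]
ee_rot: [-0.0, 0.112, 0.994, -0.0]
force: [-3.0, 1.1, 1.9]
grip_width: -0.001
```

```bash
python3 - <<'E'
from h import *
here()
d=ctrl.sense()["eef_pos"][:2]-np.array([572.9,-147.1]);print(np.hypot(*d),np.degrees(np.arctan2(d[1],d[0])))
H=np.array([605.8,-30.7])
def lerp(a,b,n): return [tuple(np.array(a)+(np.array(b)-np.array(a))*k/n) for k in range(1,n+1)]
p=ctrl.sense()["eef_pos"]
s=(p[0],p[1],45,167)
hp=lambda t,z,r=137:(*(H+r*np.array([np.cos(np.radians(t)),np.sin(np.radians(t))])),z,t-90)
a=(s[0]-20,s[1]+10,s[2],167)
b=(a[0]-60,a[1]+60,120,145)
w=lerp(s,a,1)+lerp(a,(a[0],a[1],120,167),2)+lerp((a[0],a[1],120,167),(430,-150,125,135),2)+lerp((430,-150,125,135),hp(138,125),5)+lerp(hp(138,125),hp(138,43),4)+[hp(138,43)]
plan(s,w)
E
```

```text
4.58 [ 550.6 -240.1   48.5] phi 167.15 tilt [ 0. -0. -1.] F [-3.   1.1  1.9] j6 -111.9 -0.001
95.64861051996432 -103.45794645612087
([0.0217, 0.0052, -0.0], np.float64(0.0))
([0.0217, 0.0052, -0.0375], np.float64(0.0))
([0.0217, 0.0052, -0.075], np.float64(0.0))
([0.0798, 0.033, -0.0775], np.float64(16.0))
([0.1378, 0.0607, -0.08], np.float64(32.0))

([0.0194, 0.0403, -0.0], np.float64(17.4))
([0.0387, 0.0806, -0.0], np.float64(34.8))
([0.0581, 0.1209, -0.0], np.float64(52.2))
([0.0775, 0.1612, -0.0], np.float64(69.6))
([0.0969, 0.2015, -0.0], np.float64(87.0))

([0.0, -0.0, 0.0205], np.float64(0.0))
([0.0, -0.0, 0.041], np.float64(0.0))
([0.0, -0.0, 0.0615], np.float64(0.0))
([0.0, -0.0, 0.082], np.float64(0.0))
([0.0, -0.0, 0.082], np.float64(0.0))
```

Request:
{"method": "move_arm", "body": {"motion": [{"offset":[0.0217,0.005,0],"angular":[0,0,0],"jaw":0},{"offset":[0.0217,0.005,-0.0375],"angular":[0,0,0],"jaw":0},{"offset":[0.0217,0.005,-0.075],"angular":[0,0,5],"jaw":0},{"offset":[0.08,0.033,-0.0775],"angular":[0,0,15],"jaw":0},{"offset":[0.137,0.06,-0.08],"angular":[0,0,25],"jaw":0}]}}

```text
time_s: 5.2
eef_pos: [431.8, -152.0, 128.5]
ee_rot: [0.001, 0.328, 0.945, -0.0]
force: [0.1, -0.2, -0.3]
grip_width: 0.003
```

```bash
python3 - <<'E'
from h import *
cam("top");here()
H=np.array([605.8,-30.7])
def lerp(a,b,n): return [tuple(np.array(a)+(np.array(b)-np.array(a))*k/n) for k in range(1,n+1)]
p=ctrl.sense()["eef_pos"]
s=(p[0],p[1],p[2],142.1)
hp=lambda t,z,r=137:(*(H+r*np.array([np.cos(np.radians(t)),np.sin(np.radians(t))])),z,t-90)
plan(s,lerp(s,hp(138,125),10))
E
```

```text
5.25 [ 424.3 -145.7  126.1] phi 141.34 tilt [ 0.01  -0.001 -1.   ] F [-0.2  2.4 -0.1] j6 -85.3 -0.002
([0.0064, 0.0212, 0.0001], np.float64(9.41))
([0.0128, 0.0424, 0.0002], np.float64(18.82))
([0.0192, 0.0636, 0.0003], np.float64(28.23))
([0.0256, 0.0848, 0.0004], np.float64(37.64))
([0.032, 0.106, 0.0005], np.float64(47.05))

([0.0199, 0.0098, 0.0001], np.float64(9.41))
([0.0398, 0.0195, 0.0002], np.float64(18.82))
([0.0596, 0.0293, 0.0003], np.float64(28.23))
([0.0795, 0.039, 0.0004], np.float64(37.64))
([0.0994, 0.0488, 0.0005], np.float64(47.05))
```

Request:
{"method": "move_arm", "body": {"motion": [{"offset":[0.0064,0.0212,0],"angular":[0,0,9.4],"jaw":0},{"offset":[0.0128,0.0424,0],"angular":[0,0,18.8],"jaw":0},{"offset":[0.0192,0.0636,0],"angular":[0,0,28.2],"jaw":0},{"offset":[0.0256,0.0848,0],"angular":[0,0,37.6],"jaw":0},{"offset":[0.032,0.106,0],"angular":[0,0,47],"jaw":0}]}}

```text
time_s: 5.88
eef_pos: [473.3, -48.8, 128.4]
ee_rot: [0.001, 0.677, 0.736, 0.0]
force: [0.5, 0.7, 1.0]
grip_width: 0.004
```

Request:
{"method": "move_arm", "body": {"motion": [{"offset":[0.02,0.01,0],"angular":[0,0,9.4],"jaw":0},{"offset":[0.04,0.0195,0],"angular":[0,0,18.8],"jaw":0},{"offset":[0.06,0.0293,0],"angular":[0,0,28.2],"jaw":0},{"offset":[0.0795,0.039,0],"angular":[0,0,37.6],"jaw":0},{"offset":[0.0994,0.0488,0],"angular":[0,0,47],"jaw":0}]}}

```text
time_s: 6.5
eef_pos: [513.1, 54.6, 128.4]
ee_rot: [0.0, 0.915, 0.404, 0.001]
force: [-0.1, -0.6, 0.3]
grip_width: 0.0
```

```bash
python3 - <<'E'
from h import *
import pickle
c=cam("top");here()
pickle.dump(c,open("c1.pkl","wb"))
i=c["img"][:,:,::-1][132:228,188:316]
cv2.imwrite("pics/topc1.png",cv2.resize(i,None,fx=6.25,fy=6.25,interpolation=cv2.INTER_CUBIC))
H=np.array([605.8,-30.7]);p=ctrl.sense()["eef_pos"]
hp=lambda t,z,r=137:(*(H+r*np.array([np.cos(np.radians(t)),np.sin(np.radians(t))])),z,t-90)
s=(*p,48)
plan(s,[hp(138,p[2]),hp(138,95),hp(138,70),hp(138,45),hp(138,45)])
plan(hp(142,42),[hp(142+3*k,42) for k in range(1,6)])
E
```

```text
6.55 [513.6  56.4 128.5] phi 47.36 tilt [ 0.002  0.002 -1.   ] F [-0.4  1.6  0.2] j6 35.9 -0.0
([-0.0031, -0.0102, -0.0], 0)
([-0.0031, -0.0102, 0.0335], 0)
([-0.0031, -0.0102, 0.0585], 0)
([-0.0031, -0.0102, 0.0835], 0)
([-0.0031, -0.0102, 0.0835], 0)

([-0.0072, 0.0002, 0.0], -3)
([-0.0143, 0.0008, 0.0], -6)
([-0.0214, 0.0017, 0.0], -9)
([-0.0285, 0.003, 0.0], -12)
([-0.0355, 0.0047, 0.0], -15)
```

View pics/topc1.png

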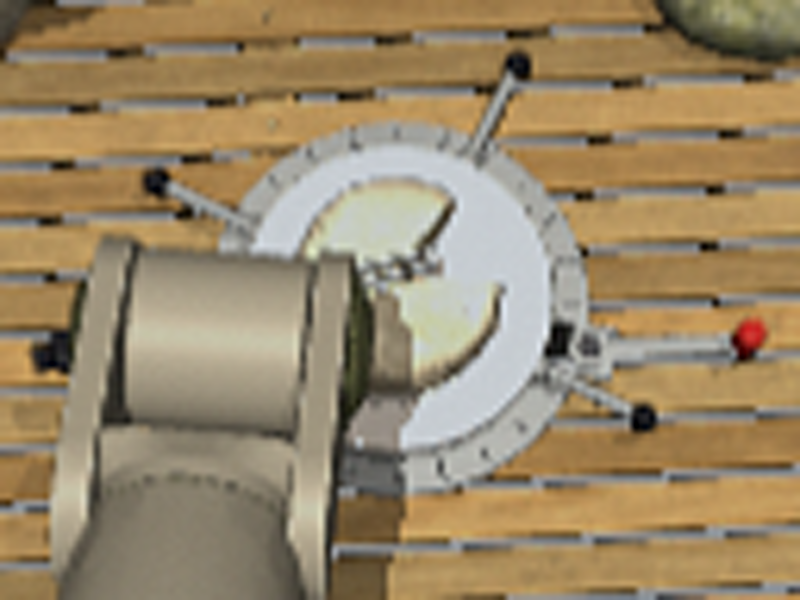

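The lever is released, lying at about −91° (grip at (750,338)), and the table has not moved. I go down behind spoke 151° and start turning.

Request:
{"method": "move_arm", "body": {"motion": [{"offset":[-0.001,-0.013,0],"angular":[0,0,0],"jaw":0},{"offset":[-0.001,-0.013,0.035],"angular":[0,0,0],"jaw":0},{"offset":[-0.001,-0.013,0.065],"angular":[0,0,0],"jaw":0},{"offset":[-0.001,-0.013,0.09],"angular":[0,0,0],"jaw":0},{"offset":[-0.001,-0.013,0.09],"angular":[0,0,0],"jaw":0}]}}

```text
time_s: 7.18
eef_pos: [500.8, 61.6, 36.3]
ee_rot: [-0.001, 0.913, 0.408, -0.001]
force: [0.5, 1.1, -0.4]
grip_width: -0.002
```

```bash
python3 - <<'E'
from h import *
cam("top");here()
H=np.array([605.8,-30.7]);p=ctrl.sense()["eef_pos"];d=p[:2]-H;print(np.hypot(*d),np.degrees(np.arctan2(d[1],d[0])))
hp=lambda t,z,r=139:(*(H+r*np.array([np.cos(np.radians(t)),np.sin(np.radians(t))])),z,t-90)
for i in(2,3.5):plan(hp(0,42),[hp(i*k,42) for k in range(1,6)])
E
```

```text
7.22 [501.8  61.6  37.5] phi 48.12 tilt [-0. -0. -1.] F [ 0.5 -0.5 -0.4] j6 35.6 0.006
139.0742383220887 138.42991717521787
([-0.0049, 0.0001, 0.0], -2)
([-0.0097, 0.0003, 0.0], -4)
([-0.0145, 0.0008, 0.0], -6)
([-0.0193, 0.0014, 0.0], -8)
([-0.0241, 0.0021, 0.0], -10)

([-0.0085, 0.0003, 0.0], -3.5)
([-0.0169, 0.001, 0.0], -7.0)
([-0.0253, 0.0023, 0.0], -10.5)
([-0.0336, 0.0041, 0.0], -14.0)
([-0.0418, 0.0064, 0.0], -17.5)
```

Request:
{"method": "move_arm", "body": {"motion": [{"offset":[-0.0049,0.0001,0],"angular":[0,0,-2],"jaw":0},{"offset":[-0.0097,0.0003,0],"angular":[0,0,-4],"jaw":0},{"offset":[-0.0145,0.0008,0],"angular":[0,0,-6],"jaw":0},{"offset":[-0.0193,0.0014,0],"angular":[0,0,-8],"jaw":0},{"offset":[-0.0241,0.0021,0],"angular":[0,0,-10],"jaw":0}]}}

```text
time_s: 7.85
eef_pos: [488.2, 42.2, 38.7]
ee_rot: [0.001, 0.874, 0.486, 0.001]
force: [1.0, 0.9, -0.5]
grip_width: 0.001
```

Request:
{"method": "move_arm", "body": {"motion": [{"offset":[-0.0049,0.0001,0],"angular":[0,0,-2],"jaw":0},{"offset":[-0.0097,0.0003,0],"angular":[0,0,-4],"jaw":0},{"offset":[-0.0145,0.0008,0],"angular":[0,0,-6],"jaw":0},{"offset":[-0.0193,0.0014,0],"angular":[0,0,-8],"jaw":0},{"offset":[-0.0241,0.0021,0],"angular":[0,0,-10],"jaw":0}]}}

```text
time_s: 8.48
eef_pos: [477.3, 20.6, 38.7]
ee_rot: [0.001, 0.828, 0.56, 0.001]
force: [0.5, 0.7, -0.5]
grip_width: 0.004
```

Request:
{"method": "move_arm", "body": {"motion": [{"offset":[-0.0085,0.0003,0],"angular":[0,0,-3.5],"jaw":0},{"offset":[-0.0169,0.001,0],"angular":[0,0,-7],"jaw":0},{"offset":[-0.0253,0.0023,0],"angular":[0,0,-10.5],"jaw":0},{"offset":[-0.0336,0.0041,0],"angular":[0,0,-14],"jaw":0},{"offset":[-0.0418,0.0064,0],"angular":[0,0,-17.5],"jaw":0}]}}

```text
time_s: 9.1
eef_pos: [467.6, -20.7, 38.7]
ee_rot: [0.001, 0.733, 0.68, 0.001]
force: [0.6, 1.1, -0.0]
grip_width: 0.001
```

Request:
{"method": "move_arm", "body": {"motion": [{"offset":[-0.0085,0.0003,0],"angular":[0,0,-3.5],"jaw":0},{"offset":[-0.0169,0.001,0],"angular":[0,0,-7],"jaw":0},{"offset":[-0.0253,0.0023,0],"angular":[0,0,-10.5],"jaw":0},{"offset":[-0.0336,0.0041,0],"angular":[0,0,-14],"jaw":0},{"offset":[-0.0418,0.0064,0],"angular":[0,0,-17.5],"jaw":0}]}}

```text
time_s: 9.72
eef_pos: [470.6, -62.9, 38.6]
ee_rot: [0.001, 0.621, 0.784, 0.0]
force: [-0.6, 2.0, 0.5]
grip_width: 0.002
```

```bash
python3 - <<'E'
from h import *
here()
H=np.array([605.8,-30.7]);p=ctrl.sense()["eef_pos"];d=p[:2]-H;print(np.hypot(*d),np.degrees(np.arctan2(d[1],d[0])))
c=cam("top")
i=c["img"][:,:,::-1][132:228,188:316]
cv2.imwrite("pics/topc2.png",cv2.resize(i,None,fx=6.25,fy=6.25,interpolation=cv2.INTER_CUBIC))
E
```

```text
9.72 [470.6 -62.9  38.6] phi 103.23 tilt [-0.001  0.002 -1.   ] F [-0.6  2.   0.5] j6 -35.0 0.002
138.95794075847033 -166.61546651974473
```

View pics/topc2.png

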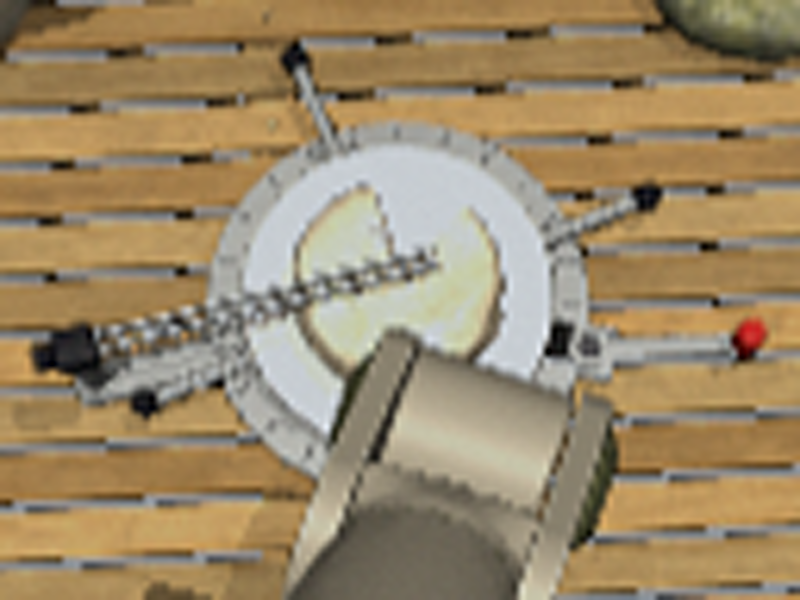

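The cheese turns with the table, about 49° so far: cut_a corner at (370,187), cut_b at (470,208). I keep turning.

Request:
{"method": "move_arm", "body": {"motion": [{"offset":[-0.0085,0.0003,0],"angular":[0,0,-3.5],"jaw":0},{"offset":[-0.0169,0.001,0],"angular":[0,0,-7],"jaw":0},{"offset":[-0.0253,0.0023,0],"angular":[0,0,-10.5],"jaw":0},{"offset":[-0.0336,0.0041,0],"angular":[0,0,-14],"jaw":0},{"offset":[-0.0418,0.0064,0],"angular":[0,0,-17.5],"jaw":0}]}}

```text
time_s: 10.4
eef_pos: [486.1, -101.9, 38.3]
ee_rot: [0.001, 0.495, 0.869, 0.0]
force: [0.1, 2.0, 0.3]
grip_width: -0.002
```

Request:
{"method": "move_arm", "body": {"motion": [{"offset":[-0.0085,0.0003,0],"angular":[0,0,-3.5],"jaw":0},{"offset":[-0.0169,0.001,0],"angular":[0,0,-7],"jaw":0},{"offset":[-0.0253,0.0023,0],"angular":[0,0,-10.5],"jaw":0},{"offset":[-0.0336,0.0041,0],"angular":[0,0,-14],"jaw":0},{"offset":[-0.0418,0.0064,0],"angular":[0,0,-17.5],"jaw":0}]}}

```text
time_s: 11.02
eef_pos: [512.8, -134.6, 38.3]
ee_rot: [0.001, 0.357, 0.934, -0.0]
force: [-0.6, 0.7, 0.1]
grip_width: 0.0
```

Request:
{"method": "move_arm", "body": {"motion": [{"offset":[-0.0085,0.0003,0],"angular":[0,0,-3.5],"jaw":0},{"offset":[-0.0169,0.001,0],"angular":[0,0,-7],"jaw":0},{"offset":[-0.0253,0.0023,0],"angular":[0,0,-10.5],"jaw":0},{"offset":[-0.0336,0.0041,0],"angular":[0,0,-14],"jaw":0},{"offset":[-0.0418,0.0064,0],"angular":[0,0,-17.5],"jaw":0}]}}

```text
time_s: 11.65
eef_pos: [548.1, -157.8, 38.3]
ee_rot: [0.0, 0.211, 0.978, -0.0]
force: [0.2, 1.2, 0.2]
grip_width: 0.003
```

Request:
{"method": "move_arm", "body": {"motion": [{"offset":[-0.0085,0.0003,0],"angular":[0,0,-3.5],"jaw":0},{"offset":[-0.0169,0.001,0],"angular":[0,0,-7],"jaw":0},{"offset":[-0.0253,0.0023,0],"angular":[0,0,-10.5],"jaw":0},{"offset":[-0.0336,0.0041,0],"angular":[0,0,-14],"jaw":0},{"offset":[-0.0418,0.0064,0],"angular":[0,0,-17.5],"jaw":0}]}}

```text
time_s: 12.28
eef_pos: [588.8, -169.3, 38.4]
ee_rot: [0.0, 0.06, 0.998, -0.0]
force: [-1.1, -0.4, -0.4]
grip_width: -0.002
```

```bash
python3 - <<'E'
from h import *
import pickle
here()
H=np.array([605.8,-30.7]);p=ctrl.sense()["eef_pos"];d=p[:2]-H;print(np.hypot(*d),np.degrees(np.arctan2(d[1],d[0])))
c=cam("top");pickle.dump(c,open("c3.pkl","wb"))
i=c["img"][:,:,::-1][145:205,195:275]
cv2.imwrite("pics/topc3.png",cv2.resize(i,None,fx=10,fy=10,interpolation=cv2.INTER_CUBIC))
E
```

```text
12.28 [ 588.8 -169.3   38.4] phi 173.16 tilt [-0.001 -0.001 -1.   ] F [-1.1 -0.4 -0.4] j6 -110.1 -0.002
139.647348879272 -96.97467645089311
```

View pics/topc3.png

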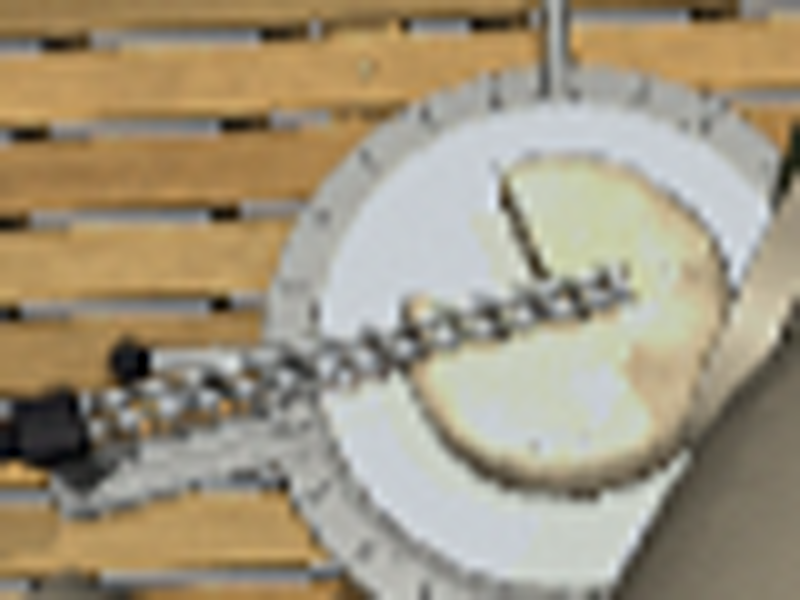

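```bash
python3 - <<'E'
from h import *
import pickle
c=pickle.load(open("c3.pkl","rb"))
f=lambda u,v,z:at(c,(u+.5)/10+195-.5,(v+.5)/10+145-.5,z)
H=np.array([605.8,-30.7])
g0=f(620,282,118);g1=f(105,408,118);u=(g1-g0)/np.linalg.norm(g1-g0);n=np.array([u[1],-u[0]])
print("guide ang",np.degrees(np.arctan2(u[1],u[0])),"hub off",(H-g0)@n,(H-g0)@u,"len",np.linalg.norm(g1-g0))
for nm,p in(("a",f(410,298,93)),("b",f(502,168,93)),("tip",f(545,272,93))):
    d=p-H;print(nm,p,np.hypot(*d),np.degrees(np.arctan2(d[1],d[0])),"guide x",(p-g0)@n,"hub y",d@u)
b=f(130,362,32.5)-H;print("ball",np.hypot(*b),np.degrees(np.arctan2(b[1],b[0])))
# where the slot plane passes over cheese top at image: project
for r in(30,55):
  q=px(c,(*(H+r*u),93)); print("slot at z93",(q-[195,145]+.5)*10-.5)
E
```

```text
guide ang 101.31920766543958 hub off 0.5380851470501653 20.29424336114641 len 189.2919960418572
a [613.04735072  25.48536413] 56.65085378461218 82.65000160306623 guide x 18.672242163101505 hub y 53.67002500318687
b [660.37337632 -10.14977122] 58.31436620097061 20.634438692071658 guide x 58.08344359782428 hub y 9.43912210922309
tip [620.3892587  -24.07864301] 16.02151172544953 24.410993986709304 guide x 16.143172933971478 hub y 3.629059538116726
ball 165.05541141644636 89.25624205613602
slot at z93 [484.98633355 329.61757501]
slot at z93 [418.16861996 345.96561172]
```

The cut_a corner at (410,298) is about 19 mm from the slot plane, so the table needs another 18.5°.

```bash
python3 - <<'E'
from h import *
hp=lambda t,z,r=139:(r*np.cos(np.radians(t)),r*np.sin(np.radians(t)),z,t-90)
plan(hp(0,42),[hp(k,42) for k in (4,8,12,15.5,18.5)])
E
```

```text
([-0.0097, 0.0003, 0.0], -4)
([-0.0193, 0.0014, 0.0], -8)
([-0.0289, 0.003, 0.0], -12)
([-0.0371, 0.0051, 0.0], -15.5)
([-0.0441, 0.0072, 0.0], -18.5)
```

Request:
{"method": "move_arm", "body": {"motion": [{"offset":[-0.0097,0.0003,0],"angular":[0,0,-4],"jaw":0},{"offset":[-0.0193,0.0014,0],"angular":[0,0,-8],"jaw":0},{"offset":[-0.0289,0.003,0],"angular":[0,0,-12],"jaw":0},{"offset":[-0.0371,0.0051,0],"angular":[0,0,-15.5],"jaw":0},{"offset":[-0.0441,0.0072,0],"angular":[0,0,-18.5],"jaw":0}]}}

```text
time_s: 12.95
eef_pos: [633.4, -167.5, 38.2]
ee_rot: [0.0, -0.101, 0.995, -0.0]
force: [-0.8, -0.8, 0.1]
grip_width: -0.003
```

Request:
{"method": "move_arm", "body": {"motion": [{"offset":[0,0,0],"angular":[0,0,0],"jaw":0},{"offset":[0.0,0,0],"angular":[0,0,0],"jaw":0},{"offset":[0.012,0,0],"angular":[0,0,0],"jaw":0},{"offset":[0.012,0,-0.05],"angular":[0,0,0],"jaw":0},{"offset":[0.012,0,-0.1],"angular":[0,0,0],"jaw":0}]}}

```text
time_s: 13.58
eef_pos: [620.9, -169.7, 138.3]
ee_rot: [-0.0, -0.1, 0.995, 0.0]
force: [-0.1, -0.0, 1.0]
grip_width: 0.006
```

```bash
python3 - <<'E'
from h import *
import pickle
c=cam("top");s=cam("scene");here();pickle.dump((c,s),open("c4.pkl","wb"))
a=cv2.resize(c["img"][150:195,200:270],None,fx=10,fy=10,interpolation=cv2.INTER_CUBIC)
cv2.imwrite("pics/topc4.png",a[:,:,::-1])
H=np.array([605.8,-30.7]);th=np.radians(101.3)
for r in(20,40,55,63):
  p=H+r*np.array([np.cos(th),np.sin(th)])
  print(r,(px(c,(*p,93))-[200,150]+.5)*10-.5, "scene",px(s,(*p,93))*1.5625)
E
```

```text
13.68 [ 623.3 -170.7  143.3] phi -168.51 tilt [-0.008 -0.006 -1.   ] F [ 0.3 -0.4  0.6] j6 -127.2 0.0
20 [461.6818675  273.06967148] scene [371.76006222 293.6849898 ]
40 [408.26173726 286.11825944] scene [367.62128595 298.83487454]
55 [368.15668243 295.91760211] scene [364.45566029 302.77391809]
63 [346.75434197 301.14819276] scene [362.74523378 304.90225035]
```

View pics/topc4.png

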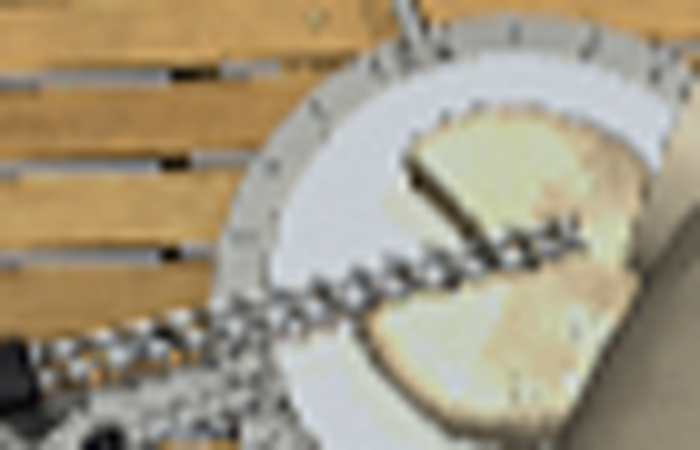

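```bash
python3 - <<'E'
from h import *
import pickle
c,s=pickle.load(open("c4.pkl","rb"))
a=cv2.resize(s["img"][162:222,195:275],None,fx=10,fy=10,interpolation=cv2.INTER_CUBIC)
cv2.imwrite("pics/sc4.png",a[:,:,::-1])
H=np.array([605.8,-30.7]);th=np.radians(101.3)
for x in (-6,0,6):
 for r,z in((0,93),(55,93),(63,93),(63,40),(55,118)):
  p=H+r*np.array([np.cos(th),np.sin(th)])+x*np.array([np.sin(th),-np.cos(th)])
  print(x,r,z,(px(s,(*p,z))-[195,162]+.5)*10-.5)
f=lambda u,v,z:at(c,(u+.5)/10+200-.5,(v+.5)/10+150-.5,z)
d=f(408,157,93)-H;print("b",np.hypot(*d),np.degrees(np.arctan2(d[1],d[0])))
E
```

```text
-6 0 93 [478.03155469 235.94097126]
-6 55 93 [405.85820175 326.58703814]
-6 63 93 [394.98339326 340.24552898]
-6 63 40 [395.57331261 490.19667954]
-6 55 118 [405.67929933 253.93385932]
0 0 93 [459.67036244 231.8495806 ]
0 55 93 [387.01622586 322.25307579]
0 63 93 [376.06949617 335.87440222]
0 63 40 [377.0328324  485.72481431]
0 55 118 [386.65748226 249.65155379]
6 0 93 [441.3543406  227.76825862]
6 55 93 [368.22211969 317.93008188]
6 63 93 [357.20388112 331.51438402]
6 63 40 [358.53871716 481.26402116]
6 55 118 [367.68446709 245.38022357]
b 55.12140211370641 42.56487667657416
```

View pics/sc4.png

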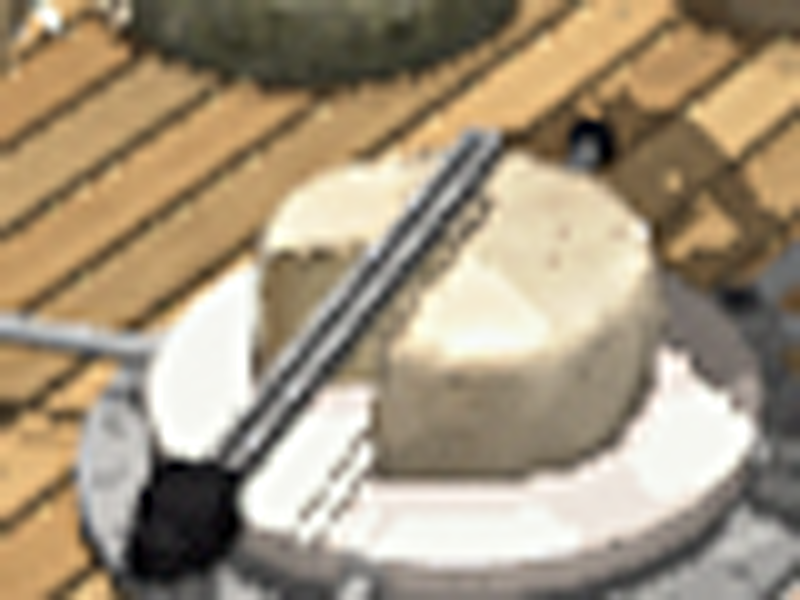

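The scene crop shows the cut_a edge at x≈379 running down to (376,470). My prediction for zero offset is 376 to 384, so it is within a few mm. I'll check it from the wrist camera.

```bash
python3 - <<'E'
from h import *
import pickle
w=cam("wrist");here();pickle.dump(w,open("w4.pkl","wb"))
o,d=ray(w,256,192);print("cam",o,d,ctrl.sense()["eef_pos"])
H=np.array([605.8,-30.7]);th=np.radians(101.3)
for r,z in((-20,112),(0,93),(55,93),(63,40),(100,112)):
  p=H+r*np.array([np.cos(th),np.sin(th)]);print(r,z,px(w,(*p,z)))
E
```

```text
13.72 [ 622.3 -170.2  140. ] phi -168.51 tilt [-0.004 -0.003 -1.   ] F [ 0.2  0.1 -0.8] j6 -127.2 -0.002
cam [ 546.72029733 -184.54325495  273.45941296] [ 0.29941463  0.04827285 -0.95292185] [ 622.26717272 -170.15212639  140.02655935]
-20 112 [453.25945732 250.05052961]
0 93 [464.59688872 236.2696977 ]
55 93 [534.75941866 235.02830645]
63 40 [494.34401303 208.61830855]
100 112 [606.06601544 244.74157965]
```

```bash
python3 - <<'E'
from h import *
def lerp(a,b,n): return [tuple(np.array(a)+(np.array(b)-np.array(a))*k/n) for k in range(1,n+1)]
s=(622,-170,140,191.5);m=(622,-150,260,160)
plan(s,lerp(s,m,3)+lerp(m,(606,-31,270,101.3),6)+[(606,-31,270,101.3)])
E
```

```text
([-0.0013, 0.0065, -0.04], np.float64(10.5))
([-0.0027, 0.0131, -0.08], np.float64(21.0))
([-0.004, 0.0196, -0.12], np.float64(31.5))
([-0.0053, 0.0396, -0.1217], np.float64(41.28))
([-0.0067, 0.0595, -0.1233], np.float64(51.07))

([0.0147, 0.0136, -0.0017], np.float64(9.78))
([0.0294, 0.0272, -0.0033], np.float64(19.57))
([0.0441, 0.0408, -0.005], np.float64(29.35))
([0.0588, 0.0544, -0.0067], np.float64(39.13))
([0.0588, 0.0544, -0.0067], np.float64(39.13))
```

Request:
{"method": "move_arm", "body": {"motion": [{"offset":[-0.0013,0.0065,-0.04],"angular":[0,0,10],"jaw":0},{"offset":[-0.0027,0.013,-0.08],"angular":[0,0,20],"jaw":0},{"offset":[-0.004,0.0196,-0.12],"angular":[0,0,30.5],"jaw":0},{"offset":[-0.0053,0.0396,-0.1217],"angular":[0,0,40.8],"jaw":0},{"offset":[-0.0067,0.0595,-0.1233],"angular":[0,0,51],"jaw":0}]}}

```text
time_s: 14.35
eef_pos: [615.6, -109.5, 259.2]
ee_rot: [-0.001, 0.341, 0.94, 0.0]
force: [0.2, 0.2, -0.0]
grip_width: 0.0
```

Request:
{"method": "move_arm", "body": {"motion": [{"offset":[0.0147,0.0136,-0.0017],"angular":[0,0,9.8],"jaw":0},{"offset":[0.03,0.0272,-0.0033],"angular":[0,0,19.6],"jaw":0},{"offset":[0.044,0.0408,-0.005],"angular":[0,0,29.4],"jaw":0},{"offset":[0.0588,0.0544,-0.0067],"angular":[0,0,39.2],"jaw":0},{"offset":[0.0588,0.0544,-0.0067],"angular":[0,0,39.2],"jaw":0}]}}

```text
time_s: 14.98
eef_pos: [604.9, -29.8, 266.0]
ee_rot: [-0.001, 0.633, 0.774, -0.0]
force: [-0.0, -0.8, -0.2]
grip_width: -0.003
```

```bash
python3 - <<'E'
from h import *
import pickle
cam("top");w=cam("wrist");here();pickle.dump(w,open("w5.pkl","wb"))
cv2.imwrite("pics/w5.png",cv2.resize(w["img"][:,:,::-1],(800,600),interpolation=cv2.INTER_CUBIC))
H=np.array([605.8,-30.7]);th=np.radians(101.3)
print(ray(w,256,192)[0])
for r,z in((0,93),(55,93),(63,93),(63,40),(55,118),(100,118)):
  p=H+r*np.array([np.cos(th),np.sin(th)]);print(r,z,px(w,(*p,z))*1.5625)
E
```

```text
15.07 [605.1 -31.2 266.1] phi 101.54 tilt [ 0.    -0.001 -1.   ] F [-0.3 -0.7 -0.4] j6 -25.5 0.002
[588.86687624  44.13189399 396.82353473]
0 93 [405.39438165 275.41443581]
55 93 [405.95926479 190.15329854]
63 93 [406.04468852 177.08461717]
63 40 [405.60146711 173.73172259]
55 118 [406.21644994 193.307881  ]
100 118 [406.76178812 110.90805278]
```

View pics/w5.png

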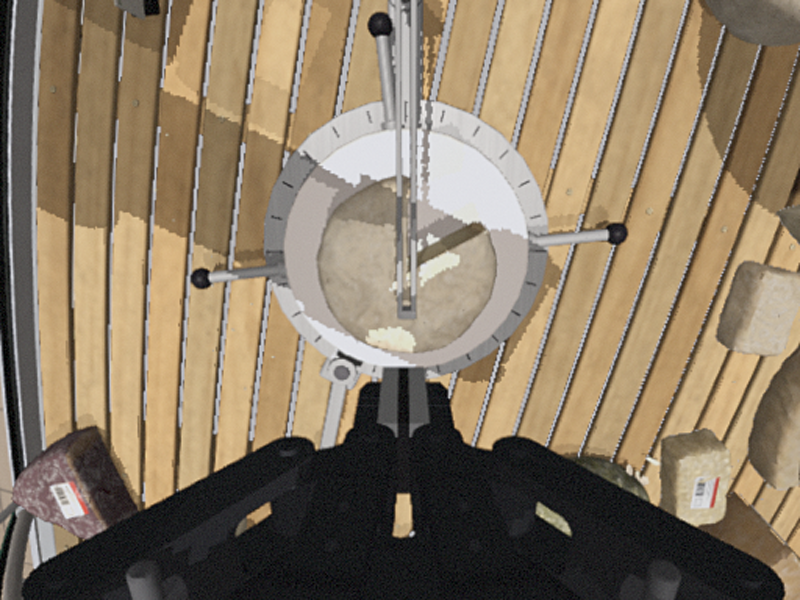

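The guide slot sits at x≈407, vertical in the image, with cut_a hidden beneath it. I zoom in.

```bash
python3 - <<'E'
import pickle,cv2
w=pickle.load(open("w5.pkl","rb"))
cv2.imwrite("pics/w5c.png",cv2.resize(w["img"][100:205,225:325][:,:,::-1],None,fx=5.7,fy=5.7,interpolation=cv2.INTER_CUBIC))
E
```

```text
(no output)
```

View pics/w5c.png

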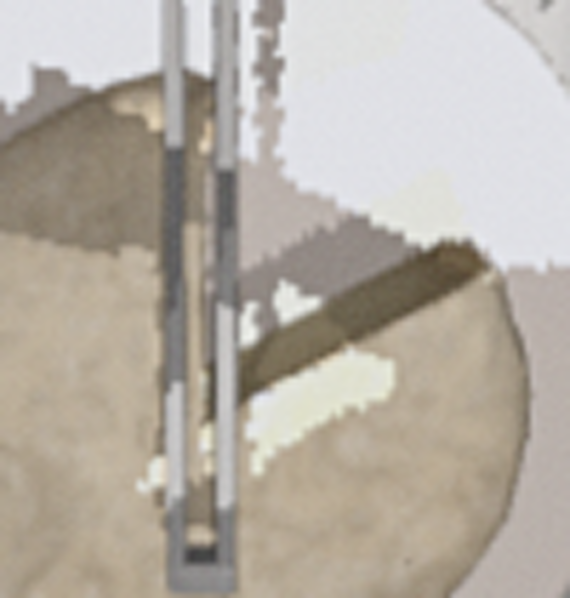

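Through the slot, the cut_a edge at x≈206 lies within about 1 mm of the slot centre at x≈201. The tip is about 6 mm from the hub. The alignment is good, so I push the lever back.

```bash
python3 - <<'E'
from h import *
def lerp(a,b,n): return [tuple(np.array(a)+(np.array(b)-np.array(a))*k/n) for k in range(1,n+1)]
P=np.array([572.9,-147.1])
pos=lambda b,z:(*(P+95*np.array([np.cos(np.radians(b)),np.sin(np.radians(b))])),z,b+90)
s=(605.1,-31.2,266.1,101.54)
w=lerp(s,pos(-64,180),8);w+=[w[-1],w[-1]]
plan(s,w)
plan(pos(-66,42),[pos(-66-4*k,42) for k in range(1,6)])
E
```

```text
([-0.0249, -0.0039, 0.0108], np.float64(9.44))
([-0.0498, -0.0078, 0.0215], np.float64(18.89))
([-0.0747, -0.0116, 0.0323], np.float64(28.33))
([-0.0996, -0.0155, 0.0431], np.float64(37.77))
([-0.1244, -0.0194, 0.0538], np.float64(47.21))

([-0.0198, 0.0156, 0.0108], np.float64(9.44))
([-0.0395, 0.0313, 0.0215], np.float64(18.89))
([-0.0593, 0.0469, 0.0323], np.float64(28.33))
([-0.0593, 0.0469, 0.0323], np.float64(28.33))
([-0.0593, 0.0469, 0.0323], np.float64(28.33))

([-0.0066, -0.0002, 0.0], 4)
([-0.0132, -0.0009, 0.0], 8)
([-0.0198, -0.0021, 0.0], 12)
([-0.0262, -0.0037, 0.0], 16)
([-0.0325, -0.0057, 0.0], 20)
```

Request:
{"method": "move_arm", "body": {"motion": [{"offset":[-0.0249,-0.0039,0.0108],"angular":[0,0,9.4],"jaw":0},{"offset":[-0.05,-0.0078,0.0215],"angular":[0,0,18.9],"jaw":0},{"offset":[-0.0747,-0.0116,0.0323],"angular":[0,0,28.3],"jaw":0},{"offset":[-0.1,-0.0155,0.043],"angular":[0,0,37.8],"jaw":0},{"offset":[-0.1244,-0.0194,0.0538],"angular":[0,0,47.2],"jaw":0}]}}

```text
time_s: 15.7
eef_pos: [610.5, -158.4, 212.1]
ee_rot: [-0.0, 0.891, 0.454, -0.0]
force: [0.6, 0.1, 0.1]
grip_width: 0.001
```

Request:
{"method": "move_arm", "body": {"motion": [{"offset":[-0.0198,0.0156,0.0108],"angular":[0,0,9.4],"jaw":0},{"offset":[-0.0395,0.0313,0.0215],"angular":[0,0,18.9],"jaw":0},{"offset":[-0.0593,0.0469,0.0323],"angular":[0,0,28.3],"jaw":0},{"offset":[-0.0593,0.0469,0.0323],"angular":[0,0,28.3],"jaw":0},{"offset":[-0.0593,0.0469,0.0323],"angular":[0,0,28.3],"jaw":0}]}}

```text
time_s: 16.32
eef_pos: [613.9, -232.0, 180.8]
ee_rot: [-0.0, 0.974, 0.225, -0.0]
force: [0.1, 0.7, 0.8]
grip_width: -0.002
```

```bash
python3 - <<'E'
from h import *
here()
P=np.array([572.9,-147.1]);d=ctrl.sense()["eef_pos"][:2]-P;print(np.hypot(*d),np.degrees(np.arctan2(d[1],d[0])))
E
```

```text
16.32 [ 613.9 -232.   180.8] phi 26.03 tilt [ 0. -0. -1.] F [0.1 0.7 0.8] j6 33.1 -0.002
94.27356725794702 -64.18840999435069
```

Now I descend to z≈45 and sweep clockwise from β=−64.

Request:
{"method": "move_arm", "body": {"motion": [{"offset":[0,0,0.045],"angular":[0,0,0],"jaw":0},{"offset":[0,0,0.09],"angular":[0,0,0],"jaw":0},{"offset":[0,0,0.12],"angular":[0,0,0],"jaw":0},{"offset":[0,0,0.136],"angular":[0,0,0],"jaw":0},{"offset":[0,0,0.136],"angular":[0,0,0],"jaw":0}]}}

```text
time_s: 16.95
eef_pos: [614.1, -231.6, 44.7]
ee_rot: [-0.0, 0.974, 0.224, -0.0]
force: [-0.1, -0.7, 0.3]
grip_width: -0.002
```

Request:
{"method": "move_arm", "body": {"motion": [{"offset":[-0.0066,-0.0002,0],"angular":[0,0,4],"jaw":0},{"offset":[-0.0132,-0.0009,0],"angular":[0,0,8],"jaw":0},{"offset":[-0.0198,-0.0021,0],"angular":[0,0,12],"jaw":0},{"offset":[-0.0262,-0.0037,0],"angular":[0,0,16],"jaw":0},{"offset":[-0.0325,-0.0057,0],"angular":[0,0,20],"jaw":0}]}}

```text
time_s: 17.58
eef_pos: [583.5, -241.4, 46.9]
ee_rot: [0.001, 0.999, 0.05, 0.002]
force: [4.0, 1.3, -1.4]
grip_width: 0.006
```

Request:
{"method": "move_arm", "body": {"motion": [{"offset":[-0.0066,-0.0002,0],"angular":[0,0,4],"jaw":0},{"offset":[-0.0132,-0.0009,0],"angular":[0,0,8],"jaw":0},{"offset":[-0.0198,-0.0021,0],"angular":[0,0,12],"jaw":0},{"offset":[-0.0262,-0.0037,0],"angular":[0,0,16],"jaw":0},{"offset":[-0.0325,-0.0057,0],"angular":[0,0,20],"jaw":0}]}}

```text
time_s: 18.2
eef_pos: [550.7, -239.3, 46.9]
ee_rot: [0.001, 0.992, -0.124, 0.002]
force: [2.9, -0.4, -2.2]
grip_width: -0.0
```

```bash
python3 - <<'E'
from h import *
here()
P=np.array([572.9,-147.1]);d=ctrl.sense()["eef_pos"][:2]-P;print(np.hypot(*d),np.degrees(np.arctan2(d[1],d[0])))
E
```

```text
18.2 [ 550.7 -239.3   46.9] phi -14.23 tilt [ 0.005  0.001 -1.   ] F [ 2.9 -0.4 -2.2] j6 69.6 -0.0
94.86881204270168 -103.5341221247627
```

Request:
{"method": "move_arm", "body": {"motion": [{"offset":[-0.0066,-0.0002,0],"angular":[0,0,4],"jaw":0},{"offset":[-0.0132,-0.0009,0],"angular":[0,0,8],"jaw":0},{"offset":[-0.0198,-0.0021,0],"angular":[0,0,12],"jaw":0},{"offset":[-0.0262,-0.0037,0],"angular":[0,0,16],"jaw":0},{"offset":[-0.0325,-0.0057,0],"angular":[0,0,20],"jaw":0}]}}

```text
time_s: 18.82
eef_pos: [520.7, -226.5, 47.0]
ee_rot: [0.001, 0.956, -0.294, 0.003]
force: [3.6, -3.6, -2.1]
grip_width: 0.003
```

Request:
{"method": "move_arm", "body": {"motion": [{"offset":[-0.0013,0,0],"angular":[0,0,0.8],"jaw":0},{"offset":[-0.0026,0,0],"angular":[0,0,1.6],"jaw":0},{"offset":[-0.0026,0,0],"angular":[0,0,1.6],"jaw":0}]}}

```text
time_s: 19.2
eef_pos: [519.0, -225.3, 46.8]
ee_rot: [0.001, 0.952, -0.306, 0.003]
force: [5.1, -6.1, 2.5]
grip_width: 0.001
```

```bash
python3 - <<'E'
from h import *
here()
P=np.array([572.9,-147.1]);d=ctrl.sense()["eef_pos"][:2]-P;print(np.hypot(*d),np.degrees(np.arctan2(d[1],d[0])))
E
```

```text
19.2 [ 519.  -225.3   46.8] phi -35.67 tilt [ 0.007  0.    -1.   ] F [ 5.1 -6.1  2.5] j6 90.4 0.001
95.01548077601777 -124.58088822565627
```

Request:
{"method": "move_arm", "body": {"motion": [{"offset":[-0.001,0,0],"angular":[0,0,0.5],"jaw":0},{"offset":[-0.002,0,0],"angular":[0,0,1],"jaw":0},{"offset":[-0.002,0,0],"angular":[0,0,1],"jaw":0}]}}

```text
time_s: 19.58
eef_pos: [518.6, -225.3, 47.0]
ee_rot: [0.002, 0.949, -0.315, 0.005]
force: [11.1, -11.0, -3.5]
grip_width: -0.001
```

Request:
{"method": "move_arm", "body": {"motion": [{"offset":[-0.001,0,0],"angular":[0,0,0.5],"jaw":0},{"offset":[-0.002,0,0],"angular":[0,0,1],"jaw":0},{"offset":[-0.002,0,0],"angular":[0,0,1],"jaw":0}]}}

```text
time_s: 19.95
eef_pos: [518.2, -225.3, 47.3]
ee_rot: [0.002, 0.946, -0.323, 0.008]
force: [18.0, -15.5, -9.2]
grip_width: 0.004
```

```bash
python3 - <<'E'
from h import *
here()
P=np.array([572.9,-147.1]);d=ctrl.sense()["eef_pos"][:2]-P;print(np.hypot(*d),np.degrees(np.arctan2(d[1],d[0])))
E
```

```text
19.95 [ 518.2 -225.3   47.3] phi -37.71 tilt [ 0.016 -0.    -1.   ] F [ 18.  -15.5  -9.2] j6 92.4 0.004
95.4094510040481 -124.94827707464682
```

The end stop is reached: force rose with no further motion. Now I back off and rise.

Request:
{"method": "move_arm", "body": {"motion": [{"offset":[0.015,0,0],"angular":[0,0,0],"jaw":0},{"offset":[0.025,0,0],"angular":[0,0,0],"jaw":0},{"offset":[0.025,0,-0.05],"angular":[0,0,0],"jaw":0},{"offset":[0.025,0,-0.1],"angular":[0,0,0],"jaw":0},{"offset":[0.025,0,-0.15],"angular":[0,0,0],"jaw":0}]}}

```text
time_s: 20.58
eef_pos: [533.6, -236.4, 196.8]
ee_rot: [-0.0, 0.946, -0.323, -0.0]
force: [0.1, -0.2, 0.7]
grip_width: 0.0
```

Request:
{"method": "move_arm", "body": {"motion": [{"offset":[-0.04,0.03,0],"angular":[0,0,0],"jaw":0},{"offset":[-0.09,0.06,0],"angular":[0,0,0],"jaw":0},{"offset":[-0.13,0.09,0],"angular":[0,0,0],"jaw":0},{"offset":[-0.13,0.09,0],"angular":[0,0,0],"jaw":0},{"offset":[-0.13,0.09,0],"angular":[0,0,0],"jaw":0}]}}

```text
time_s: 21.2
eef_pos: [376.4, -228.6, 195.4]
ee_rot: [0.0, 0.946, -0.323, 0.001]
force: [0.1, 0.2, 0.3]
grip_width: 0.002
```

```bash
python3 - <<'E'
from h import *
here()
c=cam("top");s=cam("scene")
a=cv2.resize(c["img"][140:215,195:305],None,fx=5,fy=5,interpolation=cv2.INTER_CUBIC)
b=cv2.resize(s["img"][162:222,195:275],None,fx=5,fy=5,interpolation=cv2.INTER_CUBIC)
o=np.zeros((375,960,3),np.uint8);o[:375,:550]=a;o[:300,555:955]=b
o=o[:,:,::-1];cv2.imwrite("pics/fin.png",cv2.resize(o,(800,312)))
import pickle
s0=pickle.load(open("c4.pkl","rb"))[1];d=np.abs(s0["img"].astype(int)-s["img"]).sum(2)[165:212,205:265]
print("scene diff on cheese",(d>60).mean())
E
```

```text
21.2 [ 376.4 -228.6  195.4] phi -37.73 tilt [ 0.001 -0.    -1.   ] F [0.1 0.2 0.3] j6 81.1 0.002
scene diff on cheese 0.11099290780141843
```

View pics/fin.png

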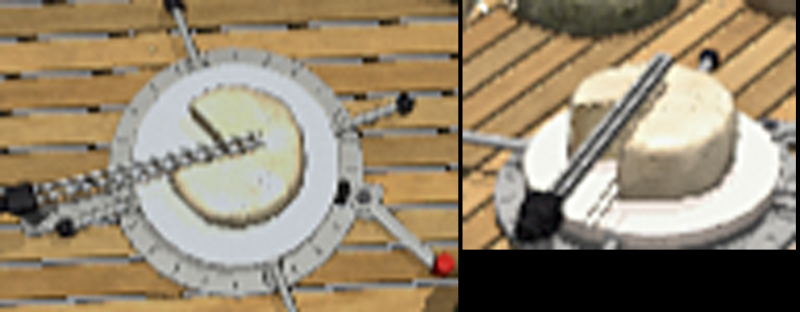

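```bash
python3 -c "
from rig import ctrl
print(ctrl.finish_job())"
```

```text
the job is handed in; nothing more can be done
None
```

The job is handed in at about 21 s of the 72 s. The first cut face (cut_a) stands under the knife slot and the table is clamped again. Handing in gives no verdict, so this rests on my own checks.

**What I did:** I pushed the lever round to about 0.83 rad and turned the table about 137° anticlockwise by pushing one spoke. I then pushed the lever back until the force rose to about 24 N with no further motion, which I took as the end stop. Last, I moved the gripper clear to about 195 mm height.

**What the checks showed:**
- **Alignment:** The wrist camera, placed in the slot's plane, put the edge of cut_a within about 1 mm of the slot's middle. It put the notch tip about 6 mm from the hub.
- **Disagreement:** Before clamping, rougher readings from the top and scene pictures scattered between about −3 and +4 mm. All were inside the 6 mm limit.
- **After clamping:** The scene picture shows the cut edge in the same place as before, and the top picture shows the lever back as it was found. A pixel comparison of the cheese area before and after came out 11% different. I put that down to changed arm shadows but did not check it.
- **Forces and bystanders:** The tool force read about zero at the end. I did not re-measure the price tag, block, pear or wedge, but no move came near them.

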